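Test a specimen sleeve on the stepped gauge pin and sort it

TASK

Take the orange sleeve that stands on the blue mat and try it on the steel gauge pin: lower it over the pin until it goes no further, either fully home on the black base or stopped resting on the pin's step. Then lift it off and stand it upright in the sorting tray, in the green half if it went fully home, in the red half if it stopped on the step. Leave the other orange sleeve standing where it is.

Things in the scene. Friction and masses are not known exactly. Their poses are not given: they have to be found in the camera images.
- sleeve_a: orange upright open tube, outside diameter 48 mm, 55 mm tall, 60 to 130 g. Origin: centre of its underside; z up its axis. Its through bore is 36 mm (fits the gauge) or 18 mm (too tight): of sleeve_a and sleeve_b one has each. Either may be the one on the blue mat; the other stands nearer the robot, over 150 mm from the pin.
- sleeve_b: the other orange upright open tube, outside diameter 48 mm, 55 mm tall, 60 to 130 g. Origin: centre of its underside; z up its axis. Its through bore is 36 mm (fits the gauge) or 18 mm (too tight): of sleeve_a and sleeve_b one has each. Either may be the one on the blue mat; the other stands nearer the robot, over 150 mm from the pin.
- gauge: fixed fit gauge. Origin: underside centre of its black base, 100 x 100 x 12 mm; z up. Steel pin on its centre: 28 mm diameter up to a flat step 52 mm above the table, then 10 mm up to a tapered tip at 70 mm. Underside of a fitting sleeve comes to 12 mm above the table, of a tight one to 52 mm. The blue mat (85 x 85 mm, flat, at table level) moves with it, centre at x 0, y -120 mm in its frame.
- tray: fixed grey open tray, 130 mm (its x) x 220 mm (its y) x 20 mm high, walls 5 mm, inner floor 5 mm above the table. Origin: centre of its underside; z up. A divider along its x axis splits it: green-floored half on its +y side, red-floored on its -y side; the centre of each half is 53 mm from the origin.
Not all that is in view belongs to the job. Leave any purple or turquoise look-alike of the sleeve_b alone.

How it is judged:
By the outcome, as a careful person would: the job done as asked, in the order asked, and still so for the second after the job is handed in, with the robot touching nothing.
It also fails if it takes over 54 s, if anything falls off the work surface, if the arm or the gripper's body presses on something with over 40 N, if the wrist force passes 120 N, or if a joint passes its speed limit or range.

ROBOT

A 6-joint arm with a two-finger parallel gripper is mounted at the origin on the work surface. World frame = base frame: x ahead of the robot, y to its left, z up, the work surface at z = 0. Lengths are in m, angles in rad, forces in N, time in s.
With the tool pointing down it reaches from about 0.3 to 0.75 m from the base axis. Payload 8.5 kg.
Tool frame: the origin (TCP) lies at the very end of the fingers, on their centre line; the grasp point (between the pads) lies 19 mm behind it; z points along the fingers, y is the line along which they close (so a half turn about z gives the same grasp; the last joint's range is limited). The gripper opens to 88 mm and grips with 3 to 60 N. Pads are 18 mm wide; open, the fingers measure 123 mm over their backs; the gripper's body (75 mm by 187 mm) begins 45 mm behind the grasp point.
Start: joints at [0.946, 0.381, 1.297, -0, 1.464, -0.215], TCP at [0.219, 0.504, 0.239] pointing down, gripper open.
Joint ranges: [-3.11, 3.11], [-0.89, 2.33], [0.22, 2.48], [-1.42, 4.56], [0.17, 2.85], [-2.88, 2.88]. Speed limits (rad/s): [2.39, 2.39, 3.14, 3.14, 3.14, 3.14].

INTERFACE

Orientations are given as a 3x3 rotation matrix whose columns are the frame's x, y, z axes.
In Python, from workcell import manip, vision, finder gives the robot as it stands. The module is installed in compiled form; this text tells all that it offers.
- The arm moves only by the tool send_rows, never from a script. Its arguments are lists of equal length, an entry for each row: "dp": the shift along the tool's x, y, z in fractions of the full range, 1 being 750 mm, a list of three; "twist": the turn, a rotation vector about the tool's x, y, z in fractions of the full range, 1 being 90 degrees, a list of three; "fingers": the closure, from -1 (fully open) to 1 (shut). A call has 1 to 12 rows; each row is the pose to reach, as a shift and turn from the pose commanded when the call began, along the tool's axes at that moment; what a row does not reach only later rows make up. A row lasts 1/10 s, in which the tool goes at most 50 mm and 8.59 degrees, less where a joint would pass 70% of its speed; a pose out of reach is approached as far as the arm can. No shift or turn number may pass 1 either way. A call with a gripper value outside its range is refused whole. The fingers move at their own pace and stop on an object; "grip_force" is the grip in N (left out, the last holds). Time passes only in rows, so rows that repeat a pose let the fingers close. It gives the time, the measured TCP pose, the force, the opening and the grip force at its end, in the units of the state.
- manip.get_state(): the state, without advancing time (a new reading comes with each control period).
- vision.get_image(name): name is "scene" or "top"; returns the picture (384x512x3 uint8, red, green, blue); there is no depth.
- vision.camera_model(name): a dict with "fx", "fy", "cx", "cy" (pixels), "k1" (the pictures are not rectified: a ray, as slopes to the right and down, at radius r is drawn at 1 + k1 r^2 times it, then the intrinsics apply), "rvec" (rotation vector, rad) and "tvec" (3), from world to camera coordinates, as OpenCV has them. Camera axes: x right, y down, z forward; pixel columns grow to the right and rows downward; lengths in m; the calibration is good to about 2 mm. A picture is of the moment at which its call begins. camera_model takes no time and is no camera call.
- manip.finish_job(): hands the job in; it is judged then, once.
Trained networks look in the newest picture that a camera, given by its name, has taken for a name from the list of things; names that differ only in an ending like _2 or _b are one class to them, and where a whole thing is asked for, a point or a joint stands for the part that bears it (a point fixed in the world has none). Each returns a list of dicts, best first, with "score" (0 to 1); they miss things now and then, are a little off and sometimes report something else, mostly with a low value. They report only what shows in the picture. A call takes as long as a camera call. They do not tell look-alikes from the thing itself.
- finder.recognise(target, camera): "centre" ([x, y, z] in m, in world coordinates, good to about 4 mm: the middle of the surface that is visible of it).
- finder.outline_of(target, camera): "region" (384x512 bool, what is visible of it).
- finder.pinpoint(target, camera): "centre" ([x, y, z] in m, in world coordinates, good to about 4 mm: a listed point, or the origin of a listed thing).
The state is a dict: "clock": time; "joint_positions": joint angles; "qvel": joint speeds; "tau": joint torques, N m; "ee_pos": TCP position; "tcp_rot": TCP orientation; "ft_force": force on the tool from outside, world axes, zero at the start; "moment": the same for the moment, N m; "grip_width": opening from 0.0 (shut) to 1.0 (fully open); "gripper_force": force on a finger pad.
Only numpy, scipy, OpenCV 4.12 (cv2) and the standard library are available. Lean on these libraries where they do the work, as an engineer would, in place of code of your own. Each camera call takes 0.05 s, during which the arm holds its last target. There are 200 camera calls.

## Working session

There is one attempt and no reset: what is moved stays moved. The work goes in short steps, Python scripts to look and compute and a tool call to move; the robot and the scene stay as the last step left them, time stands still between calls to the robot, and variables do not carry over. Pictures are saved under pics/ and viewed, at most 10 in all, crops included, and the job is handed in when it is done.

Besides the shell and the picture viewer there is one more tool, called by a JSON object that holds its "api" and its "payload", one argument or row to a line. send_rows: Moves the arm, as the interface text tells. Its arguments: {"type":"object","properties":{"dp":{"type":"array","items":{"type":"array","items":{"type":"number"}}},"twist":{"type":"array","items":{"type":"array","items":{"type":"number"}}},"fingers":{"type":"array","items":{"type":"number"}},"grip_force":{"type":"number"}},"required":["dp","twist","fingers"]}

```bash
mkdir -p pics; cat > h.py <<'E'
import numpy as np, cv2
from workcell import manip, vision, finder
def proj(P,n):
    m=vision.camera_model(n); R=cv2.Rodrigues(np.array(m['rvec'],float))[0]
    c=np.atleast_2d(P)@R.T+np.array(m['tvec']).ravel(); s=c[:,:2]/c[:,2:]
    s=s*(1+m['k1']*(s**2).sum(1,keepdims=True)); return s*[m['fx'],m['fy']]+[m['cx'],m['cy']]
def unproj(uv,n,z):
    m=vision.camera_model(n); R=cv2.Rodrigues(np.array(m['rvec'],float))[0]; t=np.array(m['tvec'],float).ravel()
    d=(np.atleast_2d(uv).astype(float)-[m['cx'],m['cy']])/[m['fx'],m['fy']]; s=d.copy()
    for _ in range(30): s=d/(1+m['k1']*(s**2).sum(1,keepdims=True))
    r=np.c_[s,np.ones(len(s))]@R; C=-R.T@t
    return C+r*((z-C[2])/r[:,2])[:,None]
def save(n,f): 
    im=vision.get_image(n); cv2.imwrite('pics/'+f+'.png',im[:,:,::-1]); return im
E
python3 - <<'E'
from h import *
np.set_printoptions(precision=4,suppress=True)
a=save('scene','s0');b=save('top','t0')
cv2.imwrite('pics/both.png',cv2.resize(np.hstack([a,b])[:,:,::-1],(800,300),interpolation=cv2.INTER_AREA))
for c in('top','scene'):
  for t in('sleeve_a','gauge','tray'):
    for r in finder.pinpoint(t,c): print(c,t,np.array(r['centre']),round(r['score'],2),proj(r['centre'],c)[0])
s=manip.get_state();print(s['clock'],s['ee_pos'],s['tcp_rot'],s['ft_force'])
E
```

```text
top sleeve_a [ 0.4305 -0.0267 -0.0003] 0.86 [224.9642 225.4776]
top sleeve_a [ 0.5877  0.0979 -0.0025] 0.73 [167.612  155.9523]
top sleeve_a [0.5604 0.2184 0.002 ] 0.71 [112.6188 168.786 ]
top sleeve_a [ 0.528  -0.0339  0.0004] 0.67 [227.4461 180.8153]
top sleeve_a [ 0.4169  0.0594 -0.001 ] 0.56 [184.9399 232.7925]
top gauge [0.555  0.219  0.0001] 0.91 [112.5372 171.3746]
top gauge [ 0.5766 -0.2062 -0.0004] 0.2 [304.3631 157.8669]
top tray [ 0.5789 -0.2064 -0.0015] 0.93 [304.3139 156.9872]
scene sleeve_a [ 0.4163  0.0633 -0.0002] 0.82 [315.0455 177.4613]
scene sleeve_a [0.5867 0.097  0.0012] 0.72 [324.6064 229.8619]
scene sleeve_a [ 0.5264 -0.034  -0.0025] 0.72 [271.7658 205.7949]
scene sleeve_a [ 0.4284 -0.0293  0.0003] 0.67 [278.5999 177.114 ]
scene gauge [0.5599 0.2106 0.0012] 0.74 [374.4285 226.3061]
scene tray [ 0.5801 -0.2055  0.0005] 0.88 [197.7358 214.0803]
0.4 [0.2191 0.5044 0.2387] [[-0.9172  0.3984 -0.0001]
 [ 0.3984  0.9172 -0.0002]
 [ 0.0001 -0.0002 -1.    ]] [-0.5595 -0.0576 -0.1145]
```

View pics/t0.png

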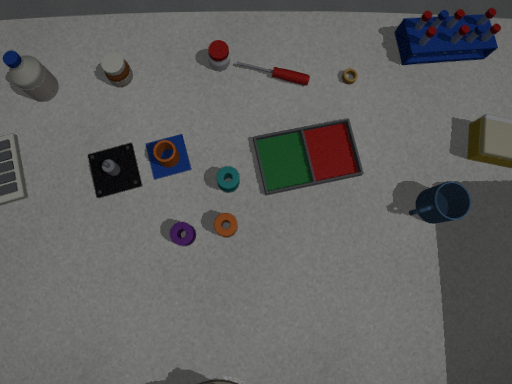

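View pics/s0.png

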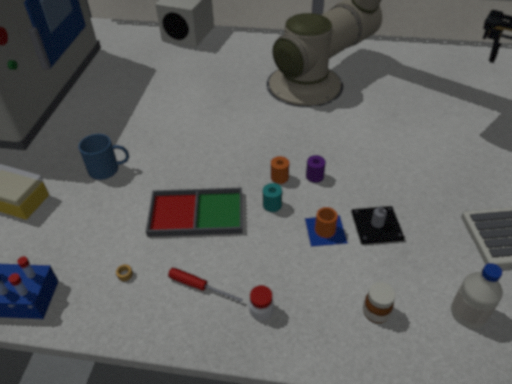

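Top view: the sleeve on the blue mat is at (165,153), the pin at about (110,168) and the tray at (306,156), with green on its left half. The other orange sleeve is at (226,225). The purple and turquoise look-alikes are nearby. The mat sleeve's bore looks wide. Next I'll refine the poses by fitting outlines.

```bash
cat >> h.py <<'E'
from scipy.optimize import least_squares
th=np.linspace(0,2*np.pi,60)
def tubehull(p,n,r=.024,h=.055):
    P=np.array([[p[0]+r*np.cos(t),p[1]+r*np.sin(t),p[2]+z] for z in(0,h) for t in th]); return cv2.convexHull(proj(P,n).astype(np.float32))
def orange(im,p,n,rad=26):
    hsv=cv2.cvtColor(im,cv2.COLOR_RGB2HSV); m=cv2.inRange(hsv,(3,140,50),(17,255,255))
    w=np.zeros_like(m); u=proj(p,n)[0]; cv2.circle(w,tuple(int(x) for x in u),rad,255,-1); return m&w
def fittube(p0,n,im,z=None):
    m=orange(im,np.array(p0)+[0,0,.027],n); c=max(cv2.findContours(m,0,1)[0],key=cv2.contourArea)
    hull=cv2.convexHull(c).reshape(-1,2); 
    # filled hull vs model: match by centroid & area
    def f(q):
        P=tubehull([q[0],q[1],p0[2]],n); return [cv2.pointPolygonTest(P,(float(x),float(y)),True)-.5 for x,y in hull]
    s=least_squares(f,p0[:2],diff_step=1e-3,loss='soft_l1'); return s.x,np.sqrt(np.mean(np.square(f(s.x)))),len(hull)
E
python3 - <<'E'
from h import *
np.set_printoptions(precision=4,suppress=True)
for n,f in(('top','t0'),('scene','s0')):
  im=cv2.imread('pics/'+f+'.png')[:,:,::-1].copy()
  for p in([.587,.0975,0],[.43,-.028,0]): print(n,'sleeve',*fittube(p,n,im))
  hsv=cv2.cvtColor(im,cv2.COLOR_RGB2HSV)
  def rect(m,c,rad,z):
    w=np.zeros_like(m);u=proj(c,n)[0];cv2.circle(w,tuple(int(x) for x in u),rad,255,-1);m=cv2.morphologyEx(m&w,cv2.MORPH_OPEN,np.ones((3,3),np.uint8))
    k=max(cv2.findContours(m,0,1)[0],key=cv2.contourArea).reshape(-1,2); W=unproj(k,n,z)[:,:2]
    (a,b),(d,e),g=cv2.minAreaRect((W*1000).astype(np.float32)); return np.array([a,b,d,e,g])
  print(n,'base',rect(cv2.inRange(hsv,(0,0,0),(180,255,45)),[.557,.215,.012],42,.012))
  print(n,'mat',rect(cv2.inRange(hsv,(105,150,40),(125,255,255)),[.587,.0975,0],40,0))
  print(n,'green',rect(cv2.inRange(hsv,(45,120,40),(80,255,255)),[.575,-.155,.005],70,.005))
  print(n,'red',rect(cv2.inRange(hsv,(174,150,40),(180,255,255))|cv2.inRange(hsv,(0,150,40),(5,255,255)),[.583,-.257,.005],60,.005))
t=cv2.imread('pics/t0.png');s=cv2.imread('pics/s0.png')
cv2.imwrite('pics/z.png',np.hstack([cv2.resize(t[115:215,75:195],None,fx=4,fy=4,interpolation=2)[:,:480],cv2.resize(s[190:260,290:420],None,fx=2.4,fy=4,interpolation=2).repeat(1,0)[:,:312] if 0 else cv2.copyMakeBorder(cv2.resize(s[195:245,295:375],(320,200)),0,200,0,0,0)]))
E
```

```text
top sleeve [0.5854 0.0955] 0.3345801765837819 19
top sleeve [ 0.4298 -0.0284] 0.2851403008046191 20
top base [555.9317 211.9931  99.4535 100.1835  14.0849]
top mat [586.9763  96.5531  82.8303  82.3427  14.5737]
top green [ 570.166  -158.298   116.3496   98.938    10.7676]
top red [ 590.4098 -264.9339  117.42     98.2916   10.1739]
scene sleeve [0.583  0.0975] 1.0829229062320767 19
scene sleeve [ 0.4284 -0.0287] 1.1969057071806706 13
scene base [562.7826 214.355  102.2923  96.9696  14.5171]
scene mat [586.5807  98.8949  76.5349  78.9811  14.4067]
scene green [ 562.4902 -159.7484  105.0704   96.7139   10.3595]
scene red [ 582.039  -265.198   105.4811   98.0579   10.4815]
```

View pics/z.png

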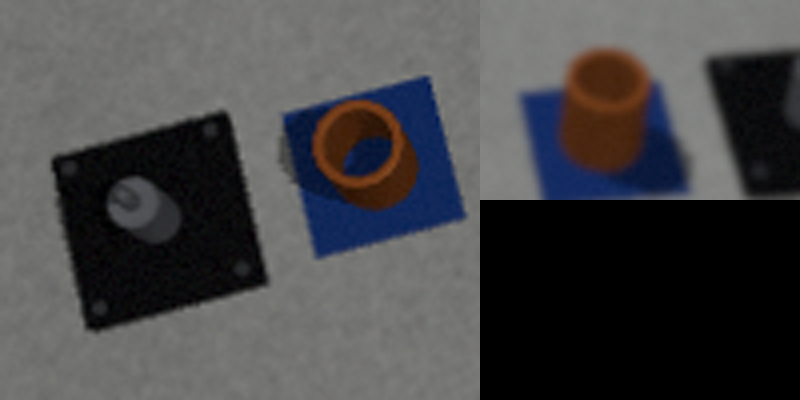

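The crop confirms a wide bore, with the pin base centre at about (0.556, 0.212) and yaw of about 14.3°. Moving above the sleeve now.

Units first: shifts go in shares of 750 mm and turns go in shares of 90 degrees. So -0.499 m is -0.6653, 0.099 m is 0.132.

{"api": "send_rows", "payload": {
  "dp": [
    [-0.6653, -0.3053, 0.132],
    [-0.6653, -0.3053, 0.132],
    [-0.6653, -0.3053, 0.132],
    [-0.6653, -0.3053, 0.132],
    [-0.6653, -0.3053, 0.132],
    [-0.6653, -0.3053, 0.132],
    [-0.6653, -0.3053, 0.132],
    [-0.6653, -0.3053, 0.132],
    [-0.6653, -0.3053, 0.132],
    [-0.6653, -0.3053, 0.132],
    [-0.6653, -0.3053, 0.132],
    [-0.6653, -0.3053, 0.132]
  ],
  "twist": [
    [0, 0, 0],
    [0, 0, 0],
    [0, 0, 0],
    [0, 0, 0],
    [0, 0, 0],
    [0, 0, 0],
    [0, 0, 0],
    [0, 0, 0],
    [0, 0, 0],
    [0, 0, 0],
    [0, 0, 0],
    [0, 0, 0]
  ],
  "fingers": [-1, -1, -1, -1, -1, -1, -1, -1, -1, -1, -1, -1],
  "grip_force": 20
}}

```text
clock: 1.6
ee_pos: [0.5879, 0.0916, 0.1382]
tcp_rot: [[-0.915, 0.402, -0.001], [0.402, 0.915, -0.001], [0.0, -0.001, -1.0]]
ft_force: [-0.1, 1.4, -0.7]
grip_width: 0.996
gripper_force: 0.0
```

To row units: 0.05 m is 0.0667, 0.025 m is 0.0333.

{"api": "send_rows", "payload": {
  "dp": [
    [0, 0, 0],
    [0, 0, 0],
    [0, 0, 0.0333],
    [0, 0, 0.0667],
    [0, 0, 0.0667],
    [0, 0, 0.0667]
  ],
  "twist": [
    [0, 0, 0],
    [0, 0, 0],
    [0, 0, 0],
    [0, 0, 0],
    [0, 0, 0],
    [0, 0, 0]
  ],
  "fingers": [-1, -1, -1, -1, -1, -1]
}}

```text
clock: 2.2
ee_pos: [0.5852, 0.0968, 0.0908]
tcp_rot: [[-0.918, 0.397, 0.0], [0.397, 0.918, 0.0], [-0.0, 0.0, -1.0]]
ft_force: [0.2, 0.4, 0.3]
grip_width: 1.0
gripper_force: 0.0
```

To row units: 0.065 m is 0.0867, 0.025 m is 0.0333.

{"api": "send_rows", "payload": {
  "dp": [
    [0, 0, 0.0333],
    [0, 0, 0.0667],
    [0, 0, 0.0867],
    [0, 0, 0.0867],
    [0, 0, 0.0867],
    [0, 0, 0.0867],
    [0, 0, 0.0867],
    [0, 0, 0.0867],
    [0, 0, 0.0867],
    [0, 0, 0.0867],
    [0, 0, 0.0867]
  ],
  "twist": [
    [0, 0, 0],
    [0, 0, 0],
    [0, 0, 0],
    [0, 0, 0],
    [0, 0, 0],
    [0, 0, 0],
    [0, 0, 0],
    [0, 0, 0],
    [0, 0, 0],
    [0, 0, 0],
    [0, 0, 0]
  ],
  "fingers": [-1, -1, -1, -1, 0, 0.2, 0.4, 0.6, 0.6, 0.6, 0.6],
  "grip_force": 20
}}

```text
clock: 3.3
ee_pos: [0.5857, 0.0956, 0.0251]
tcp_rot: [[-0.917, 0.399, 0.001], [0.399, 0.917, 0.0], [-0.0, 0.0, -1.0]]
ft_force: [-0.1, 0.6, 4.1]
grip_width: 0.538
gripper_force: 20.0
```

To row units: -0.1 m is -0.1333, -0.09 m is -0.12.

{"api": "send_rows", "payload": {
  "dp": [
    [0, 0, -0.0267],
    [0, 0, -0.0667],
    [0, 0, -0.12],
    [0, 0, -0.1333],
    [0, 0, -0.1333],
    [0, 0, -0.1333],
    [0, 0, -0.1333]
  ],
  "twist": [
    [0, 0, 0],
    [0, 0, 0],
    [0, 0, 0],
    [0, 0, 0],
    [0, 0, 0],
    [0, 0, 0],
    [0, 0, 0]
  ],
  "fingers": [0.6, 0.6, 0.6, 0.6, 0.6, 0.6, 0.6]
}}

```text
clock: 4.0
ee_pos: [0.5848, 0.0956, 0.1229]
tcp_rot: [[-0.917, 0.399, -0.003], [0.399, 0.917, 0.0], [0.003, -0.001, -1.0]]
ft_force: [0.1, -0.4, -1.8]
grip_width: 0.542
gripper_force: 20.0
```

```bash
python3 - <<'E'
from h import *
np.set_printoptions(precision=4,suppress=True)
s=manip.get_state();e=s['ee_pos'];print(e,s['ft_force'])
a=save('scene','s1');b=save('top','t1')
p=[e[0],e[1],e[2]-.025]
for n,im in(('top',b),('scene',a)):
  try: print(n,fittube(p,n,im))
  except Exception as x: print(x)
u=proj(p,'top')[0].astype(int);v=proj(p,'scene')[0].astype(int)
c=lambda im,u:cv2.resize(im[u[1]-50:u[1]+50,u[0]-50:u[0]+50],(400,400),interpolation=2)
cv2.imwrite('pics/z1.png',np.hstack([c(b,u),c(a,v)])[:,:,::-1])
E
```

```text
[0.5848 0.0956 0.1229] [ 0.1394 -0.3909 -1.7597]
max() iterable argument is empty
scene (array([0.583 , 0.0944]), np.float64(1.1584043764165792), 18)
```

View pics/z1.png

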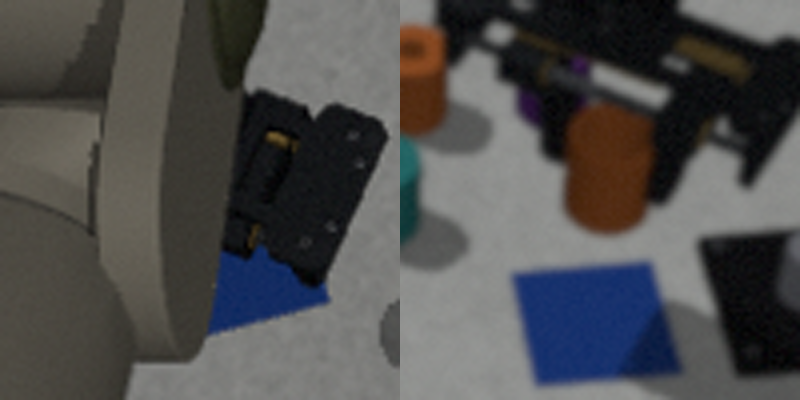

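The crop shows the sleeve held upright in the fingers, clear of the mat. The arm hides it in the top view. I'll move it above the pin.

To row units: 0.095 m is 0.1267, 0.0735 m is 0.098.

{"api": "send_rows", "payload": {
  "dp": [
    [0.0293, 0.0373, 0],
    [0.0587, 0.076, 0],
    [0.088, 0.1133, 0],
    [0.098, 0.1267, 0],
    [0.098, 0.1267, 0],
    [0.098, 0.1267, 0],
    [0.098, 0.1267, 0],
    [0.098, 0.1267, 0]
  ],
  "twist": [
    [0, 0, 0],
    [0, 0, 0],
    [0, 0, 0],
    [0, 0, 0],
    [0, 0, 0],
    [0, 0, 0],
    [0, 0, 0],
    [0, 0, 0]
  ],
  "fingers": [0.6, 0.6, 0.6, 0.6, 0.6, 0.6, 0.6, 0.6]
}}

```text
clock: 4.9
ee_pos: [0.5564, 0.2109, 0.1247]
tcp_rot: [[-0.917, 0.4, -0.0], [0.4, 0.917, -0.0], [-0.0, -0.0, -1.0]]
ft_force: [-0.2, 0.1, -2.1]
grip_width: 0.539
gripper_force: 20.0
```

```bash
python3 - <<'E'
from h import *
np.set_printoptions(precision=4,suppress=True)
s=manip.get_state();e=s['ee_pos'];print(e,s['ft_force'])
a=save('scene','s2')
p=[e[0],e[1],e[2]-.025]
print(fittube(p,'scene',a), 'pin top px',proj([[.556,.212,.07],[.556,.212,.012]],'scene'))
v=proj(p,'scene')[0].astype(int)
cv2.imwrite('pics/z2.png',cv2.resize(a[v[1]-40:v[1]+60,v[0]-60:v[0]+60],(600,500),interpolation=2)[:,:,::-1]);print(v)
E
```

```text
[0.5564 0.2109 0.1247] [-0.2198  0.1479 -2.1454]
(array([0.5529, 0.2108]), np.float64(1.054593593136109), 16) pin top px [[379.9588 205.2751]
 [375.761  222.0912]]
[381 196]
```

View pics/z2.png

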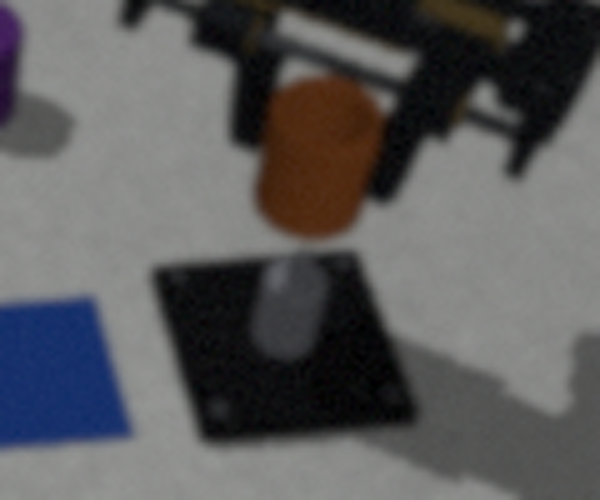

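The sleeve hangs just above the pin tip, at crop pixel (298,265). I'll fit the pin outline as well, to check the centring.

```bash
python3 - <<'E'
from h import *
np.set_printoptions(precision=4,suppress=True)
for n,f in(('top','t0'),('scene','s2'),('scene','s0')):
  im=cv2.imread('pics/'+f+'.png'); g=im.max(2)
  w=np.zeros_like(g)
  P=np.array([[.556+.022*np.cos(t),.212+.022*np.sin(t),z] for z in(.008,.056) for t in th]); H=cv2.convexHull(proj(P,n).astype(np.float32)).astype(int); cv2.fillPoly(w,[H],255)
  for thr in(45,55,65):
    m=((g>thr)*255).astype(np.uint8)&w; k=cv2.findContours(m,0,1)[0]; k=max(k,key=cv2.contourArea); hull=cv2.convexHull(k).reshape(-1,2)
    def F(q):
      M=tubehull([q[0],q[1],.012],n,.014,.04); return [cv2.pointPolygonTest(M,(float(x),float(y)),True)-.3 for x,y in hull]
    s=least_squares(F,[.556,.212],diff_step=1e-3,loss='soft_l1'); print(f,thr,cv2.contourArea(k),s.x,np.sqrt(np.mean(np.square(F(s.x)))))
E
```

```text
t0 45 167.5 [0.5572 0.2134] 0.5365403952535278
t0 55 103.5 [0.5563 0.212 ] 1.8378038091399713
t0 65 65.5 [0.556  0.2119] 2.31086476593518
s2 45 284.0 [0.5505 0.2126] 2.8739947507895653
s2 55 243.5 [0.5482 0.2123] 2.6685272186733786
s2 65 113.0 [0.5307 0.2119] 1.9281624242680964
s0 45 275.5 [0.5473 0.2145] 2.6937591512671597
s0 55 225.5 [0.5441 0.2112] 2.311336134332639
s0 65 125.5 [0.529  0.2122] 2.0502639550280692
```

To row units: 0.05 m is 0.0667, 0.045 m is 0.06.

{"api": "send_rows", "payload": {
  "dp": [
    [0, 0.0027, 0],
    [0, 0.0027, 0.0133],
    [0, 0.0027, 0.0267],
    [0, 0.0027, 0.04],
    [0, 0.0027, 0.0533],
    [0, 0.0027, 0.06],
    [0, 0.0027, 0.0667],
    [0, 0.0027, 0.0667]
  ],
  "twist": [
    [0, 0, 0],
    [0, 0, 0],
    [0, 0, 0],
    [0, 0, 0],
    [0, 0, 0],
    [0, 0, 0],
    [0, 0, 0],
    [0, 0, 0]
  ],
  "fingers": [0.6, 0.6, 0.6, 0.6, 0.6, 0.6, 0.6, 0.6]
}}

```text
clock: 5.75
ee_pos: [0.5566, 0.2138, 0.0741]
tcp_rot: [[-0.917, 0.398, -0.001], [0.398, 0.917, -0.0], [0.001, -0.001, -1.0]]
ft_force: [0.3, -0.1, -1.6]
grip_width: 0.543
gripper_force: 20.0
```

To row units: 0.038 m is 0.0507, 0.037 m is 0.0493.

{"api": "send_rows", "payload": {
  "dp": [
    [0, 0, 0.008],
    [0, 0, 0.016],
    [0, 0, 0.024],
    [0, 0, 0.032],
    [0, 0, 0.04],
    [0, 0, 0.0453],
    [0, 0, 0.048],
    [0, 0, 0.0493],
    [0, 0, 0.0507],
    [0, 0, 0.0507]
  ],
  "twist": [
    [0, 0, 0],
    [0, 0, 0],
    [0, 0, 0],
    [0, 0, 0],
    [0, 0, 0],
    [0, 0, 0],
    [0, 0, 0],
    [0, 0, 0],
    [0, 0, 0],
    [0, 0, 0]
  ],
  "fingers": [0.6, 0.6, 0.6, 0.6, 0.6, 0.6, 0.6, 0.6, 0.6, 0.6]
}}

```text
clock: 6.75
ee_pos: [0.5569, 0.2139, 0.0371]
tcp_rot: [[-0.917, 0.398, 0.001], [0.398, 0.917, 0.0], [-0.0, 0.0, -1.0]]
ft_force: [-1.9, 0.5, 1.3]
grip_width: 0.542
gripper_force: 20.0
```

To row units: 0.0015 m is 0.002, 0.001 m is 0.0013.

{"api": "send_rows", "payload": {
  "dp": [
    [0, 0, 0.0013],
    [0, 0, 0.002],
    [0, 0, 0.002],
    [0, 0, 0.002]
  ],
  "twist": [
    [0, 0, 0],
    [0, 0, 0],
    [0, 0, 0],
    [0, 0, 0]
  ],
  "fingers": [0.6, 0.6, 0.6, 0.6]
}}

```text
clock: 7.15
ee_pos: [0.557, 0.2138, 0.037]
tcp_rot: [[-0.917, 0.398, 0.002], [0.398, 0.917, 0.0], [-0.001, 0.001, -1.0]]
ft_force: [-5.8, -2.0, 13.9]
grip_width: 0.539
gripper_force: 20.0
```

```bash
python3 - <<'E'
from h import *
a=save('scene','s3')
cv2.imwrite('pics/z3.png',cv2.resize(a[165:265,320:440],(600,500),interpolation=2)[:,:,::-1])
E
```

```text
(no output)
```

View pics/z3.png

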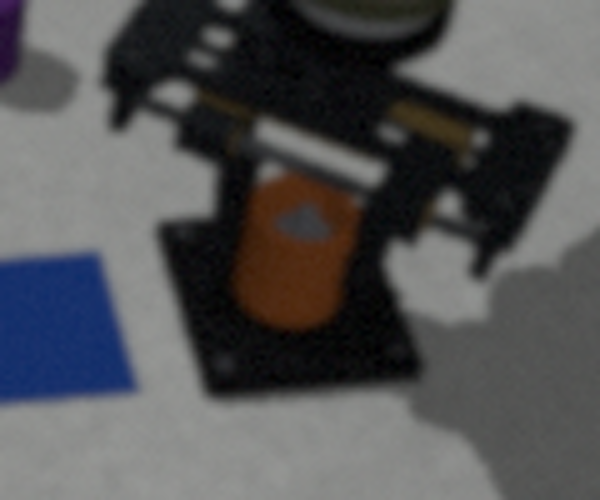

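The sleeve is fully home: its underside is on the base and the pin tip shows inside the bore at crop pixel (303,222). The height fits too (TCP at 0.037 against the expected 0.037), so it goes in the green half. Lifting off.

To row units: -0.105 m is -0.14, -0.03 m is -0.04.

{"api": "send_rows", "payload": {
  "dp": [
    [0, 0, -0.0133],
    [0, 0, -0.04],
    [0, 0, -0.0667],
    [0, 0, -0.0933],
    [0, 0, -0.12],
    [0, 0, -0.14],
    [0, 0, -0.14],
    [0, 0, -0.14]
  ],
  "twist": [
    [0, 0, 0],
    [0, 0, 0],
    [0, 0, 0],
    [0, 0, 0],
    [0, 0, 0],
    [0, 0, 0],
    [0, 0, 0],
    [0, 0, 0]
  ],
  "fingers": [0.6, 0.6, 0.6, 0.6, 0.6, 0.6, 0.6, 0.6]
}}

```text
clock: 8.0
ee_pos: [0.5566, 0.2138, 0.1399]
tcp_rot: [[-0.917, 0.398, -0.0], [0.398, 0.917, -0.0], [0.0, -0.0, -1.0]]
ft_force: [-0.6, -0.2, -1.7]
grip_width: 0.537
gripper_force: 20.0
```

To row units: -0.3355 m is -0.4473, -0.302 m is -0.4027.

{"api": "send_rows", "payload": {
  "dp": [
    [-0.0213, -0.0447, 0],
    [-0.0427, -0.0893, 0],
    [-0.064, -0.1333, 0],
    [-0.0853, -0.1787, 0],
    [-0.1067, -0.224, 0],
    [-0.128, -0.2667, 0],
    [-0.1493, -0.3133, 0],
    [-0.1707, -0.3573, 0],
    [-0.192, -0.4027, 0],
    [-0.2133, -0.4473, 0],
    [-0.2133, -0.4473, 0],
    [-0.2133, -0.4473, 0]
  ],
  "twist": [
    [0, 0, 0],
    [0, 0, 0],
    [0, 0, 0],
    [0, 0, 0],
    [0, 0, 0],
    [0, 0, 0],
    [0, 0, 0],
    [0, 0, 0],
    [0, 0, 0],
    [0, 0, 0],
    [0, 0, 0],
    [0, 0, 0]
  ],
  "fingers": [0.6, 0.6, 0.6, 0.6, 0.6, 0.6, 0.6, 0.6, 0.6, 0.6, 0.6, 0.6]
}}

```text
clock: 9.2
ee_pos: [0.5694, -0.1578, 0.1391]
tcp_rot: [[-0.917, 0.4, -0.002], [0.4, 0.917, 0.001], [0.002, 0.0, -1.0]]
ft_force: [0.0, 1.2, -1.3]
grip_width: 0.541
gripper_force: 20.0
```

To row units: 0.11 m is 0.1467, 0.109 m is 0.1453.

{"api": "send_rows", "payload": {
  "dp": [
    [0, 0, 0.0267],
    [0, 0, 0.0533],
    [0, 0, 0.08],
    [0, 0, 0.1067],
    [0, 0, 0.1267],
    [0, 0, 0.136],
    [0, 0, 0.1413],
    [0, 0, 0.144],
    [0, 0, 0.1453],
    [0, 0, 0.1467],
    [0, 0, 0.1467]
  ],
  "twist": [
    [0, 0, 0],
    [0, 0, 0],
    [0, 0, 0],
    [0, 0, 0],
    [0, 0, 0],
    [0, 0, 0],
    [0, 0, 0],
    [0, 0, 0],
    [0, 0, 0],
    [0, 0, 0],
    [0, 0, 0]
  ],
  "fingers": [0.6, 0.6, 0.6, 0.6, 0.6, 0.6, 0.6, 0.6, 0.6, 0.6, 0.6]
}}

```text
clock: 10.3
ee_pos: [0.57, -0.1577, 0.0305]
tcp_rot: [[-0.917, 0.398, 0.0], [0.398, 0.917, -0.0], [-0.0, 0.0, -1.0]]
ft_force: [-0.3, -0.7, -1.0]
grip_width: 0.543
gripper_force: 20.0
```

To row units: 0.001 m is 0.0013, 0.0006 m is 0.0008.

{"api": "send_rows", "payload": {
  "dp": [
    [0, 0, 0.0008],
    [0, 0, 0.0013],
    [0, 0, 0.0013],
    [0, 0, 0.0013],
    [0, 0, 0.0013],
    [0, 0, 0.0013],
    [0, 0, 0.0013],
    [0, 0, 0.0013],
    [0, 0, 0.0013],
    [0, 0, 0.0013]
  ],
  "twist": [
    [0, 0, 0],
    [0, 0, 0],
    [0, 0, 0],
    [0, 0, 0],
    [0, 0, 0],
    [0, 0, 0],
    [0, 0, 0],
    [0, 0, 0],
    [0, 0, 0],
    [0, 0, 0]
  ],
  "fingers": [0.6, 0.6, 0.6, 0, -0.2, -0.4, -0.5, -0.6, -0.6, -0.6]
}}

```text
clock: 11.3
ee_pos: [0.5699, -0.1576, 0.0292]
tcp_rot: [[-0.917, 0.398, -0.0], [0.398, 0.917, 0.0], [0.0, -0.0, -1.0]]
ft_force: [0.5, 0.1, -0.2]
grip_width: 0.801
gripper_force: 0.0
```

To row units: 0.24 m is 0.32, 0.2 m is 0.2667.

{"api": "send_rows", "payload": {
  "dp": [
    [0, 0, -0.02],
    [0, 0, -0.0533],
    [0, 0, -0.0933],
    [0, 0, -0.1467],
    [0, 0, -0.1733],
    [0, 0.0667, -0.1733],
    [0.0533, 0.1333, -0.1733],
    [0.1067, 0.2, -0.1733],
    [0.16, 0.2667, -0.1733],
    [0.2, 0.32, -0.1733],
    [0.2, 0.32, -0.1733],
    [0.2, 0.32, -0.1733]
  ],
  "twist": [
    [0, 0, 0],
    [0, 0, 0],
    [0, 0, 0],
    [0, 0, 0],
    [0, 0, 0],
    [0, 0, 0],
    [0, 0, 0],
    [0, 0, 0],
    [0, 0, 0],
    [0, 0, 0],
    [0, 0, 0],
    [0, 0, 0]
  ],
  "fingers": [-0.6, -0.6, -0.6, -0.6, -0.6, -0.6, -0.6, -0.6, -0.6, -0.6, -0.6, -0.6]
}}

```text
clock: 12.5
ee_pos: [0.5262, 0.1264, 0.1594]
tcp_rot: [[-0.919, 0.394, -0.0], [0.394, 0.919, 0.001], [0.001, 0.001, -1.0]]
ft_force: [0.2, -0.7, 0.6]
grip_width: 0.803
gripper_force: 0.0
```

```bash
python3 - <<'E'
from h import *
a=save('scene','s4');b=save('top','t4')
print(fittube([.57,-.158,.005],'top',b))
c=np.hstack([cv2.resize(b[100:250,140:390],(500,300)),cv2.resize(a[140:260,130:250],(300,300))])
cv2.imwrite('pics/z4.png',c[:,:,::-1])
E
```

```text
(array([ 0.56966086, -0.15904408]), np.float64(0.46513854454809256), 19)
```

View pics/z4.png

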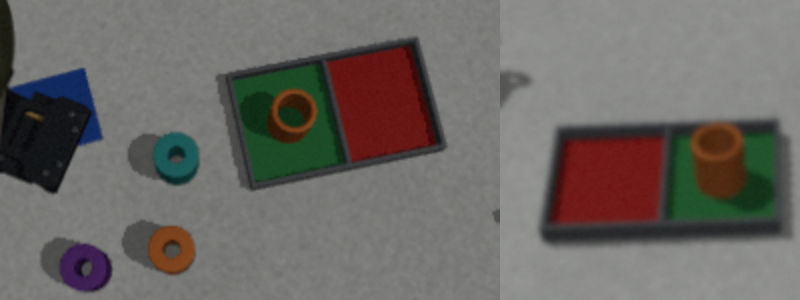

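The crop shows the sleeve upright in the green half, at crop pixel (293,115). The other sleeves haven't moved and the gripper is clear. Handing in.

```bash
python3 -c "
from h import *
print(manip.finish_job())"
```

```text
the job is handed in; nothing more can be done
None
```

The sleeve from the blue mat went fully home on the gauge base and now stands upright in the tray's green half. The other orange sleeve was left where it stood, and the job is handed in at about 12.6 s of the 54 s allowed.

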